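Put a gourd up on the telescoping display post

TASK

Take the two-bulbed calabash gourd from the rack and slide its dowel fully home into the hole in the head of the telescoping display post. Only then press the release button on the post's foot all the way down, and pull the post up by its side handle, past the first stop, to the second stop, so that both sections are fully out with the gourd still standing in it. The post sinks if let go, so finish while holding it up there by the handle; leave the other goods on the table where they are.

Things in the scene. Friction and masses are not known exactly. Their poses are not given: they have to be found in the camera images.
- gourd: The gourd to put up: two-bulbed calabash, upright in any one of the rack's holes. Origin: centre of the underside of its collar (32 dia.), z up. Lower bulb 46 dia. (at 27 up), waist 21 (at 51), upper bulb 34 dia., straight from 60 to 73 (grip at 66), thin stem to 101. Below the collar a dowel, 12 dia., 36 long, tip chamfered. About 80 g. Round: yaw is free.
- dowel_tip (a point): Centre of the lower end of the gourd's dowel, 36 below the gourd's origin.
- rack: Fixed dark wooden block, 70 (its x) by 270 (its y) by 50 high, with three blind holes 15 dia. and 42 deep, 90 apart in a row along its y axis through the middle of its top; each holds one gourd, collar resting on the top. Origin: centre of its underside.
- round_gourd: Bystander in the rack: single round bulb, 48 dia., 67 high above the rack, same colour and same dowel. Leave it.
- pear_gourd: Bystander in the rack: slender pear shape, 38 dia., 85 high above the rack, same colour and same dowel. Leave it.
- post: Fixed telescoping metal post. Origin: centre of its column on the table, z up. Foot plate 110 (x) by 200 (y, -65 to +135), 14 thick. Column 48 dia., 90 high; above it, retracted, a square head (40 by 40, from 92 to 134 high) with a hole in its top. A handle stands out from the head towards the post's -x; the release button is on a black box 44 square, 46 high, on the foot at y = +90.
- tube_mouth (a point): Centre of the mouth of the hole in the top face of the post's head (134 above the table when retracted; rises with the post). The hole is vertical, 14.5 dia., 38 deep, with a 3 chamfer. When the dowel is home the gourd's collar rests on this face, the dowel tip 36 below this point.
- handle: Lifting handle, rigid with the head: a level arm (100 to 112 high) to an upright grey bar, 24 (post's x) by 14 (post's y), from 100 to 204 high when retracted, its centre at post x = -85, y = 0. Pinch it from above across the 14 (closing along the post's y). Origin on the column axis, at table height when retracted; axes as the post's.
- handle_grip (a point): Point to grip on the handle's upright bar, on its centre line, 22 below its top (182 high when retracted).
- button_top (a point): Centre of the top face of the round release button, 26 dia., on the foot at post y = +90; 57 high when up. Press straight down 8 (about 3 N to move it); nearest the column its edge is 77 from the column axis.
- release (a joint): Release button travel in m: 0 up, 0.008 fully down; stays where it is left. The post is locked until it is beyond about 0.005.
- top_section (a joint): Top section with head and handle relative to the middle section, in m: 0 retracted, 0.045 at its stop (the first stop; it comes out first, with about 5 N upward pull).
- middle_section (a joint): Middle section out of the column, in m: 0 retracted, 0.045 at its stop (the second stop; it follows once the top section is out, with about 9 N pull). At the second stop the head and handle are 90 mm above their retracted height. Let go, both sink back under their weight.
- stand_gourd_a: Bystander: amber calabash on a carved stand, 160 high, 55 wide, beyond the post. Origin: centre of its underside.
- stand_gourd_b: Bystander: pale calabash on a carved stand, 135 high, 46 wide, to the right. Origin: centre of its underside.
- wax_jar: Bystander: amber glass jar, 60 dia., 45 high, to the left. Origin: centre of its underside.
- brush: Bystander: flat brush with a wooden handle, 170 long, lying between the rack and the post.
- dish: Bystander: blue ceramic dish, 90 dia., 30 high, beyond the post. Origin: centre of its underside.
Things that resemble listed ones, but are neither listed nor needed, are in the scene too. Leave any purple or red look-alike of the post alone. What is shaped like the gourd but green is not meant.

How it is judged:
By the outcome, as a careful person would: the job done as asked, in the order asked, and still so for the second after the job is handed in, while the arm keeps its last pose, push and grip.
It also fails if it takes over 67 s, if anything falls off the work surface, if the arm or the gripper's body presses on something with over 40 N, if the wrist force passes 120 N, or if a joint passes its speed limit or range.

ROBOT

A 6-joint arm with a two-finger parallel gripper is mounted at the origin on the work surface. World frame = base frame: x ahead of the robot, y to its left, z up, the work surface at z = 0. Lengths are in m, angles in rad, forces in N, time in s.
With the tool pointing down it reaches from about 0.325 to 0.9 m from the base axis. Payload 6.1 kg.
Tool frame: the origin (TCP) lies midway between the tips of the shut fingers; the grasp point (between the pads) lies 19 mm behind it; x points along the fingers, y is the direction in which the jaws open and shut, and the axes are right-handed (so a half turn about x gives the same grasp; the last joint's range is limited). The gripper opens to 85 mm and grips with 20 to 120 N. Pads are 22 mm wide; open, the fingers measure 114 mm over their backs; the gripper's body (76 mm by 85 mm) begins 54 mm behind the grasp point. The pads swing forward as they close: fully open they stand 13 mm farther back than shut.
Start: joints at [-1.248, 0.22, 1.526, -0, 1.395, -0.126], TCP at [0.271, -0.563, 0.231] pointing down, gripper open.
Joint ranges: [-2.98, 2.98], [-0.91, 2.08], [0.09, 2.57], [-1.24, 4.39], [0.2, 2.65], [-2.68, 2.68]. Speed limits (rad/s): [2.57, 2.57, 3.01, 3.14, 3.14, 3.14].

INTERFACE

Orientations are given as [roll, pitch, yaw] about the fixed x, y, z axes, in that order (R = Rz(yaw) Ry(pitch) Rx(roll)).
In Python, from plant import movep, move_l, set_joints, gripper_to, hold, inverse_kinematics, observe, get_image, get_calibration, Unreachable, job_done gives the robot as it stands. Calls block until the motion is done:
- movep(position, orientation): joint-space move of the TCP to a pose.
- move_l(position, feed=0.15, rotation=None, max_force=None): straight line of the TCP; rotation=None keeps the orientation; feed is the mean speed in m/s. With max_force (N) it stops when the force on the tool has changed by that much, and returns True; else False.
- set_joints(angles): joint-space move.
- gripper_to(opening, f_grip=None): finger opening in m; f_grip is the grip in N (None keeps the last); returns when the fingers have stopped.
- hold(seconds).
- inverse_kinematics(position, orientation): joint angles nearest the present ones, or None.
- observe(): the state.
- get_image(name): name is "scene" or "top" or "wrist"; returns (picture, depth): 480x640x3 uint8, red, green, blue; 480x640 float32, m along the optical axis (not along the pixel's ray), 0 where there is no reading.
- get_calibration(name): a dict with "intrinsics" (3x3 intrinsics, pixels), "world_from_camera" (4x4, takes a point from camera to world coordinates). Camera axes: x right, y down, z forward; pixel columns grow to the right and rows downward; lengths in m; the calibration is good to about 2 mm. A picture is of the moment at which its call begins: read the wrist's pose just before it. get_calibration takes no time and is no camera call; for the wrist camera it gives the pose at the moment of the call.
A pose or a line that the arm cannot do raises Unreachable and nothing moves.
- job_done(): hands the job in, once; it reports no verdict.
The state is a dict: "time_s": time; "q": joint angles; "joint_velocities": joint speeds; "joint_torque": joint torques, N m; "eef_pos": TCP position; "tcp_rot": TCP orientation; "ft_force": force on the tool from outside, world axes, zero at the start; "torque": the same for the moment, N m; "opening": finger opening in m.
Only numpy, scipy, OpenCV 4.12 (cv2) and the standard library are available. Lean on these libraries where they do the work, as an engineer would, in place of code of your own. Each camera call takes 0.05 s, during which the arm holds its last target.

## Working session

There is one attempt and no reset: what is moved stays moved. The work goes in short steps, each a Python script; the robot and the scene stay as the last script left them, time stands still between calls to the robot, and variables do not carry over. Pictures are saved under pics/ and viewed, and the job is handed in when it is done.

```bash
ls; mkdir -p pics
python3 - <<'E'
from plant import *
import cv2,numpy as np
for n in ["scene","top","wrist"]:
    c=get_calibration(n); p,d=get_image(n)
    cv2.imwrite(f"pics/{n}0.png",p[:,:,::-1]); np.savez(f"pics/{n}0.npz",p=p,d=d,K=c["intrinsics"],T=c["world_from_camera"])
    print(n,np.round(c["intrinsics"],1).tolist(),np.round(c["world_from_camera"],3).tolist())
print(observe())
E
```

```text
pics
scene [[440.8, 0.0, 320.4], [0.0, 440.8, 243.4], [0.0, 0.0, 1.0]] [[0.86, 0.275, -0.429, 0.946], [0.509, -0.501, 0.7, -0.742], [-0.022, -0.821, -0.571, 0.709], [0.0, 0.0, 0.0, 1.0]]
top [[606.4, 0.0, 317.7], [0.0, 606.4, 246.9], [0.0, 0.0, 1.0]] [[0.003, -0.982, 0.189, 0.173], [-1.0, -0.002, 0.005, -0.049], [-0.004, -0.189, -0.982, 1.821], [0.0, 0.0, 0.0, 1.0]]
wrist [[422.7, 0.0, 322.5], [0.0, 422.7, 235.4], [0.0, 0.0, 1.0]] [[0.435, -0.865, -0.249, 0.335], [-0.901, -0.418, -0.118, -0.532], [-0.002, 0.276, -0.961, 0.373], [0.0, 0.0, 0.0, 1.0]]
{'time_s': 0.15, 'q': array([-1.24807912e+00,  2.21043013e-01,  1.52733533e+00,  4.46110385e-06,
        1.39470051e+00, -1.26115351e-01]), 'joint_velocities': array([ 0.0007836 , -0.00333117, -0.00230958, -0.00084722,  0.00055909,
        0.00084151]), 'joint_torque': array([ 1.98756228e-03, -4.97482109e+01, -3.89906180e+01, -1.33468629e-04,
        7.15602844e-03,  4.11445546e-05]), 'eef_pos': array([ 0.27103913, -0.56266391,  0.23045863]), 'tcp_rot': array([-1.69986614,  1.56931012,  1.89055828]), 'ft_force': array([0.57358849, 0.19961296, 0.74378239]), 'torque': array([ 0.02446103,  0.03154226, -0.01676392]), 'opening': 0.08498546510329924}
```

View pics/scene0.png

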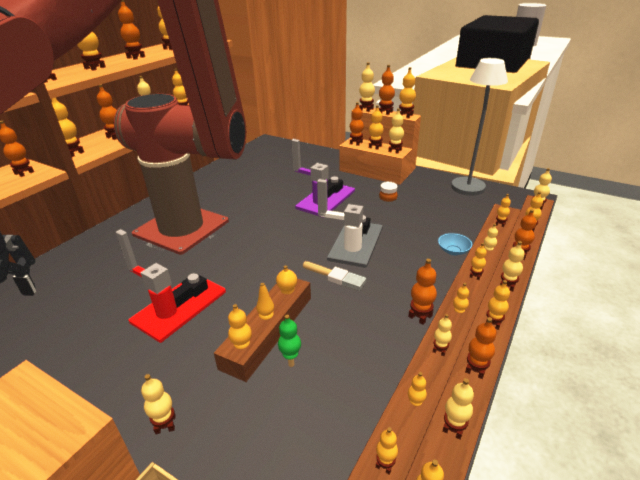

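View pics/top0.png

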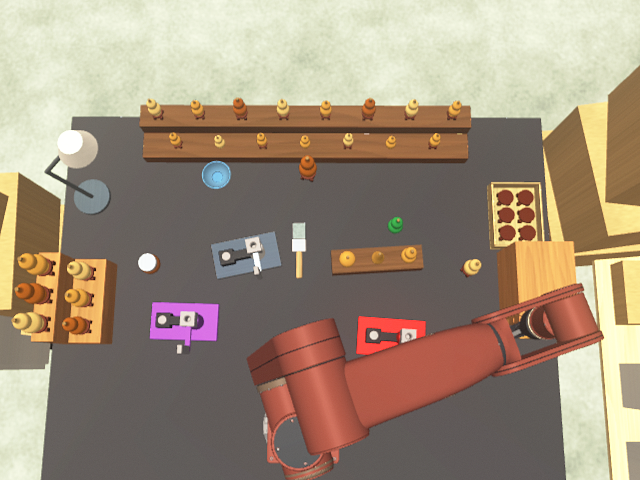

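View pics/wrist0.png

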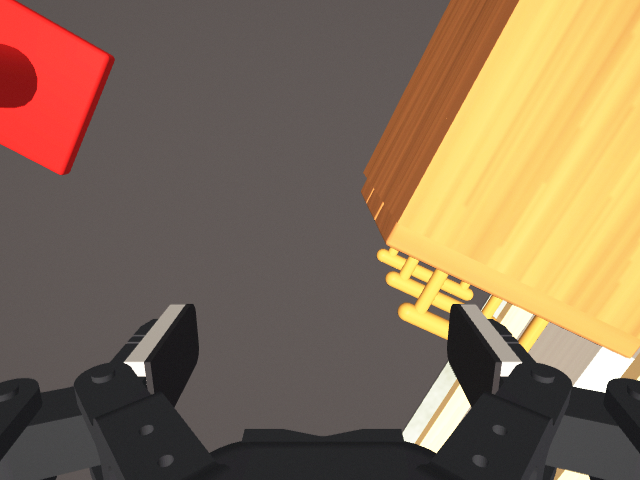

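The top view shows a rack at (377,260), with the round gourd at (347,258), the pear at (377,257) and the two-bulbed one at (409,254). There are three posts: grey (245,255), purple (184,322) and red (392,336). A green look-alike gourd stands at (396,224). Next I'll enlarge the candidates and take rough positions.

```bash
cat > h.py <<'E'
import cv2,numpy as np
from plant import *
def snap(n,tag):
    c=get_calibration(n); p,d=get_image(n)
    K=np.array(c["intrinsics"]);T=np.array(c["world_from_camera"])
    np.savez(f"pics/{n}{tag}.npz",p=p,d=d,K=K,T=T); cv2.imwrite(f"pics/{n}{tag}.png",p[:,:,::-1]); return p,d,K,T
def load(s):
    z=np.load(f"pics/{s}.npz"); return z["p"],z["d"],z["K"],z["T"]
def ray(K,T,u,v,z):
    r=T[:3,:3]@np.linalg.inv(K)@np.array([u,v,1.]); o=T[:3,3]; return o+r*(z-o[2])/r[2]
def cloud(d,K,T):
    v,u=np.indices(d.shape); P=np.stack([(u-K[0,2])/K[0,0]*d,(v-K[1,2])/K[1,1]*d,d],-1)
    return P@T[:3,:3].T+T[:3,3]
def proj(K,T,X):
    p=K@(T[:3,:3].T@(np.asarray(X)-T[:3,3])); return p[:2]/p[2]
E
python3 - <<'E'
from h import *
p,d,K,T=load("top0"); a=cv2.resize(p[200:300,190:450],None,fx=3,fy=3,interpolation=cv2.INTER_CUBIC)
p2=load("scene0")[0]; b=cv2.resize(p2[150:400,200:400],None,fx=2.3,fy=2.3,interpolation=cv2.INTER_CUBIC)
cv2.imwrite("pics/c1.png",a[:,:,::-1]);cv2.imwrite("pics/c2.png",b[:,:,::-1])
W=cloud(d,K,T)
for nm,(u,v) in dict(round=(347,258),pear=(377,257),cal=(409,254),rackL=(334,272),rackR=(421,268),head=(254,244),btn=(226,257),footc=(220,270),hbar=(257,268),brush=(298,250),green=(396,224)).items(): print(nm,W[v,u].round(3))
E
```

```text
round [ 0.47  -0.125  0.116]
pear [ 0.474 -0.211  0.111]
cal [ 0.479 -0.3    0.13 ]
rackL [ 0.439 -0.089  0.052]
rackR [ 0.456 -0.35   0.024]
head [0.513 0.143 0.101]
btn [0.481 0.229 0.062]
footc [0.45  0.253 0.015]
hbar [0.426 0.122 0.208]
brush [0.51  0.019 0.023]
green [ 0.569 -0.266  0.119]
```

View pics/c1.png

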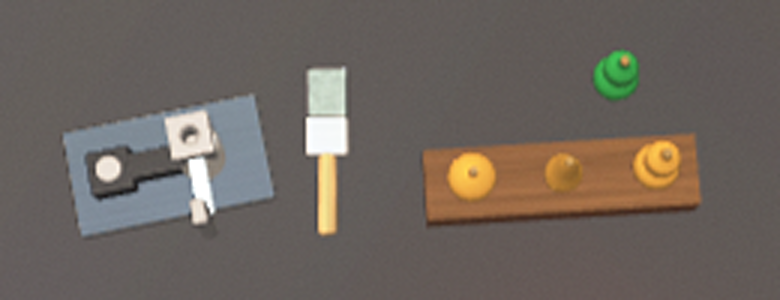

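View pics/c2.png

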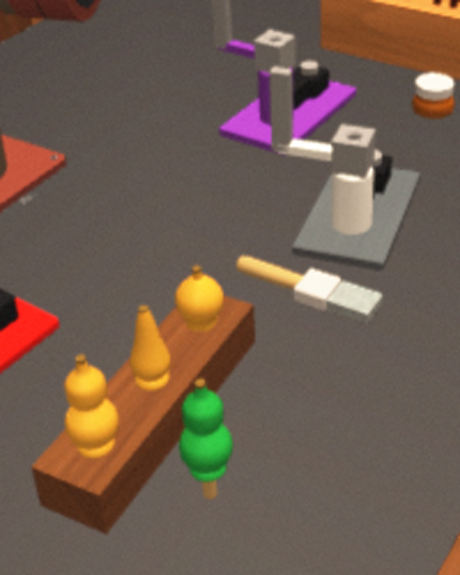

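The target gourd is the yellow two-bulbed one at the rack's right end, at crop (657,163) and scene (239,328): it has two bulbs and a stem, and it isn't green. The post is the grey one, since the others are purple and red. Now I'll check reachability and take close wrist views.

```bash
cat >> h.py <<'E'
def down(psi): return [np.pi/2-psi,np.pi/2,0.]   # tool y along yaw psi, tool x down
from scipy.spatial.transform import Rotation as Ro
def Rm(o): return Ro.from_euler('xyz',o).as_matrix()
E
python3 - <<'E'
from h import *
p,d,K,T=load("wrist0"); o=observe(); R=Rm(o["tcp_rot"]); print(R.round(3))
B=np.eye(4);B[:3,:3]=R;B[:3,3]=o["eef_pos"]; C=np.linalg.inv(B)@T; print("cam in tcp",C.round(3).tolist()); np.save("C.npy",C)
print("tcp px",proj(K,T,o["eef_pos"]))
for nm,P in dict(g=(.48,-.3,.1),h=(.505,.14,.18),b=(.48,.228,.05),bar=(.422,.12,.163),barup=(.422,.12,.253),gup=(.48,-.3,.3),pup=(.505,.14,.3)).items():
    for a in (0,14,90,104,180,194,-90,-76):
        q=inverse_kinematics(P,down(np.radians(a))); print(nm,a,None if q is None else np.round(q,2))
E
```

```text
[[-0.     0.434 -0.901]
 [ 0.001 -0.901 -0.434]
 [-1.    -0.001 -0.   ]]
cam in tcp [[0.0, -0.276, 0.961, -0.143], [1.0, 0.001, 0.0, 0.0], [-0.001, 0.961, 0.276, -0.07], [0.0, 0.0, 0.0, 1.0]]
tcp px [322.25062953 311.780895  ]
g 0 [-0.7   0.21  1.8   0.    1.13 -0.7 ]
g 14 [-0.7   0.21  1.8   0.    1.13 -0.94]
g 90 [-0.7   0.21  1.8   0.    1.13 -2.27]
g 104 [-0.7   0.21  1.8   0.    1.13 -2.51]
g 180 [-0.7   0.21  1.8   0.    1.13  2.44]
g 194 [-0.7   0.21  1.8   0.    1.13  2.2 ]
g -90 [-0.7   0.21  1.8   0.    1.13  0.87]
g -76 [-0.7   0.21  1.8   0.    1.13  0.63]
h 0 [ 0.12  0.02  1.84 -0.    1.28  0.12]
h 14 [ 0.12  0.02  1.84 -0.    1.28 -0.12]
h 90 [ 0.12  0.02  1.84 -0.    1.28 -1.45]
h 104 [ 0.12  0.02  1.84 -0.    1.28 -1.7 ]
h 180 None
h 194 None
h -90 [ 0.12  0.02  1.84 -0.    1.28  1.69]
h -76 [ 0.12  0.02  1.84 -0.    1.28  1.45]
b 0 [ 0.29  0.21  1.91 -0.    1.02  0.29]
b 14 [ 0.29  0.21  1.91 -0.    1.02  0.05]
b 90 [ 0.29  0.21  1.91 -0.    1.02 -1.28]
b 104 [ 0.29  0.21  1.91 -0.    1.02 -1.52]
b 180 None
b 194 None
b -90 [ 0.29  0.21  1.91 -0.    1.02  1.87]
b -76
[... 612 characters left out ...]
 [ 0.1  -0.26  1.96 -0.    1.44  1.42]
gup 0 [-0.7   0.04  1.59  0.    1.5  -0.7 ]
gup 14 [-0.7   0.04  1.59  0.    1.5  -0.94]
gup 90 [-0.7   0.04  1.59  0.    1.5  -2.27]
gup 104 [-0.7   0.04  1.59  0.    1.5  -2.51]
gup 180 [-0.7   0.04  1.59  0.    1.5   2.44]
gup 194 [-0.7   0.04  1.59  0.    1.5   2.2 ]
gup -90 [-0.7   0.04  1.59  0.    1.5   0.87]
gup -76 [-0.7   0.04  1.59  0.    1.5   0.63]
pup 0 [ 0.12 -0.06  1.7  -0.    1.51  0.12]
pup 14 [ 0.12 -0.06  1.7  -0.    1.51 -0.12]
pup 90 [ 0.12 -0.06  1.7  -0.    1.51 -1.45]
pup 104 [ 0.12 -0.06  1.7  -0.    1.51 -1.7 ]
pup 180 None
pup 194 None
pup -90 [ 0.12 -0.06  1.7  -0.    1.51  1.69]
pup -76 [ 0.12 -0.06  1.7  -0.    1.51  1.45]
```

Run:
```python
from h import *
movep([.479,-.29,.26],down(0)); hold(0.3); snap("wrist","g"); 
movep([.48,.14,.32],down(np.radians(-76))); hold(0.3); snap("wrist","p"); print(observe()["time_s"],observe()["eef_pos"])
```

```text
4.0 [0.48009337 0.13971238 0.31990925]
```

View pics/wristg.png

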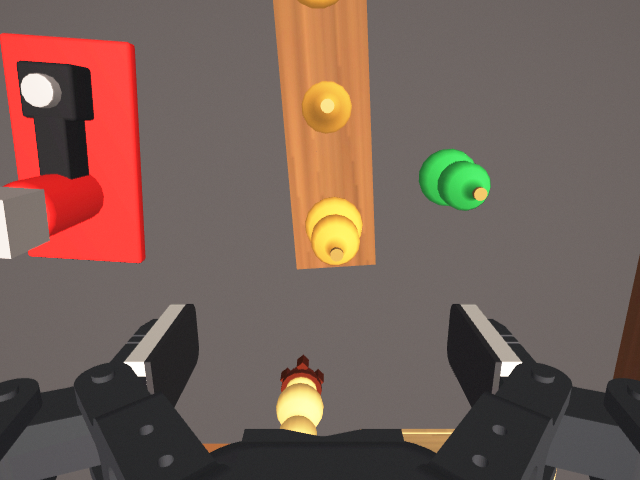

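View pics/wristp.png

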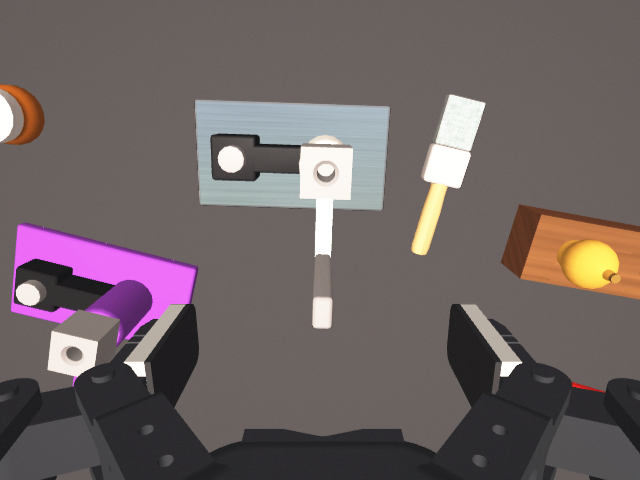

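The gourd view shows the stem of the target at (337,254) and its upper bulb at (336,238), with the green one off to the right at (465,186). The post view shows the hole at about (326,171), the bar top at (322,308) and the button at (231,158). Next I'll refine these by masks and rays.

Run:
```python
from h import *
from scipy.optimize import least_squares
def circ(P,r):
    f=least_squares(lambda c:np.hypot(P[:,0]-c[0],P[:,1]-c[1])-r,P.mean(0),loss='soft_l1',f_scale=.001); return f.x,np.abs(f.fun).mean()
# gourd
p,d,K,T=load("wristg"); W=cloud(d,K,T); hsv=cv2.cvtColor(p,cv2.COLOR_RGB2HSV)
print("stem ray z.151",ray(K,T,337,253,.151).round(4), "depth",W[253,337].round(4))
roi=np.zeros(d.shape,bool); roi[180:275,295:375]=1; Y=roi&(hsv[...,0]>15)&(hsv[...,0]<35)&(hsv[...,1]>150)&(hsv[...,2]>150)
P=W[Y]; print("n",len(P),"zmax",P[:,2].max())
b=P[(P[:,2]>.111)&(P[:,2]<.122)]; print("band",len(b),circ(b[:,:2],.017))
b=P[(P[:,2]>.072)&(P[:,2]<.082)]; print("low",len(b),circ(b[:,:2],.023))
rk=W[100:260,270:380]; m=(rk[...,2]>.045)&(rk[...,2]<.055); print("rack top z",np.median(rk[...,2][m]),m.sum())
pts=rk[m][:,:2]; hull=cv2.minAreaRect((pts*1000).astype(np.float32)); print(hull)
stem_m=roi&(W[...,2]>.140); v,u=np.nonzero(stem_m); print("stem px",u.mean(),v.mean(),len(u),W[stem_m].mean(0).round(4))
# post
p,d,K,T=load("wristp"); W=cloud(d,K,T); roi=np.zeros(d.shape,bool); roi[80:340,190:395]=1
def part(n,lo,hi,c,rad,lum=None):
    m=roi&(W[...,2]>lo)&(W[...,2]<hi)&(np.hypot(W[...,0]-c[0],W[...,1]-c[1])<rad)
    v,u=np.nonzero(m); P=W[m]; r=cv2.minAreaRect((P[:,:2]*1000).astype(np.float32)); print(n,len(u),"z",np.median(P[:,2]).round(4),"mean",P.mean(0).round(4),"rect",np.round(r[0],1),np.round(r[1],1),round(r[2],1)); return m
c=ray(K,T,325.5,171,.134); print("hole ray",c.round(4))
part("head",.128,.140,c,.035)
c=ray(K,T,322,308,.204); print("bar ray",c); part("bar",.199,.209,c,.03)
c=ray(K,T,231,158,.057); print("btn ray",c); part("btn",.0545,.060,c,.02)
part("foot",.011,.018,ray(K,T,291,155,.014),.2)
a=cv2.resize(p[130:220,270:380],None,fx=6,fy=6,interpolation=cv2.INTER_CUBIC); cv2.imwrite("pics/c3.png",a[:,:,::-1])
```

```text
stem ray z.151 [ 0.4881 -0.3044  0.151 ] depth [ 0.4881 -0.3041  0.1517]
n 2826 zmax 0.40264259183933315
band 162 (array([ 0.48773034, -0.30571489]), np.float64(0.00013732820333789485))
low 131 (array([ 0.48768149, -0.30628408]), np.float64(0.00028790098284711896))
rack top z 0.05024550035234493 9061
((485.7772216796875, -276.79736328125), (70.14409637451172, 138.70762634277344), 3.7524940967559814)
stem px 336.5530303030303 248.9090909090909 264 [ 0.4869 -0.2974  0.1685]
hole ray [0.5078 0.144  0.134 ]
head 2434 z 0.1342 mean [0.5065 0.1437 0.134 ] rect [506.1 143.6] [40.2 40. ] 12.2
bar ray [0.42720505 0.12665609 0.204     ]
bar 678 z 0.2038 mean [0.4246 0.1261 0.2036] rect [423.6 125.8] [23.8 13.6] 13.9
btn ray [0.48850889 0.23108344 0.057     ]
btn 563 z 0.0571 mean [0.4874 0.2311 0.0571] rect [487.4 231.2] [24.7 24.8] 11.8
foot 13457 z 0.0142 mean [0.5044 0.1778 0.0142] rect [445.1 174. ] [216.2 215. ] 12.2
```

View pics/c3.png

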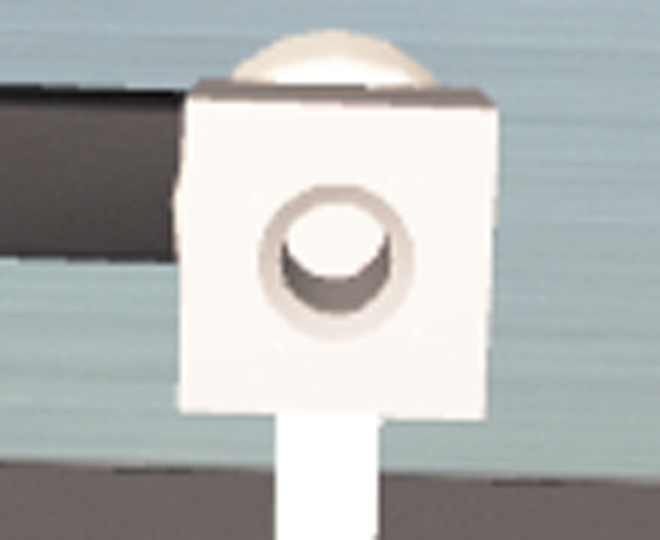

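The measurements agree with the given sizes. The head-top rectangle is 40.2 x 40.0 mm at z = 0.134, the bar top is at 0.204, and the button is at 0.057, 89.6 mm from the head. The bar is 84.4 mm from the head, the post yaw is about 12.1°, and the gourd is on the rack's centre line. Now I'll grasp it.

Run:
```python
from h import *
o=down(np.radians(3.75)); g=[.4877,-.3058]
gripper_to(.085)
movep([*g,.20],o); move_l([*g,.096],feed=.12)
print("f0",observe()["ft_force"].round(2))
gripper_to(.0,f_grip=45); s=observe(); print("open",s["opening"],s["ft_force"].round(2),s["eef_pos"].round(4))
move_l([*g,.20],feed=.12); hold(.3); s=observe(); print("open",s["opening"],s["ft_force"].round(2),s["eef_pos"].round(4),s["time_s"]); snap("wrist","h")
```

```text
f0 [-0.32 -0.01  0.12]
open 0.0327075676447569 [-1.54  0.66  4.44] [ 0.4879 -0.3061  0.0966]
open 0.032257121632668403 [ 0.28  0.06 -0.83] [ 0.4875 -0.3056  0.1994] 9.0083
```

View pics/wristh.png

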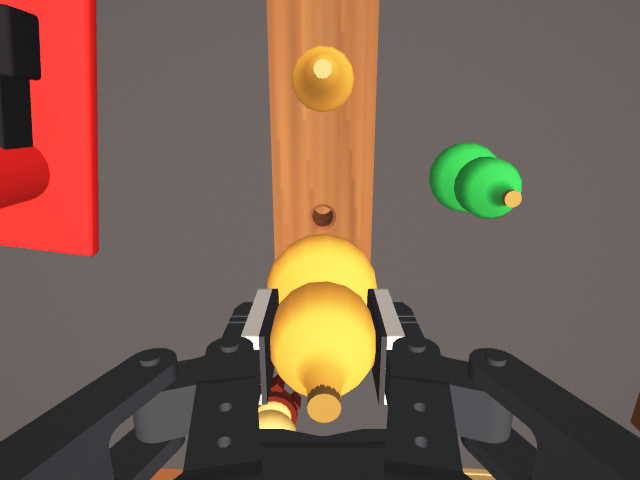

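The gourd is held between the pads, with its stem at (323,405), and the rack hole at (322,215) is empty. Next I'll measure its in-hand offset and tilt.

Run:
```python
from h import *
from scipy.optimize import least_squares
p,d,K,T=load("wristh"); W=cloud(d,K,T); hsv=cv2.cvtColor(p,cv2.COLOR_RGB2HSV)
Y=np.zeros(d.shape,bool);Y[235:425,268:378]=1; Y&=(hsv[...,0]>12)&(hsv[...,0]<35)&(hsv[...,1]>120)&(W[...,2]>.14)
P=W[Y];print(len(P),P[:,2].min(),P[:,2].max())
for lo,hi,r in((.213,.225,.017),(.177,.183,.023),(.20,.207,None),(.250,.260,None)):
    b=P[(P[:,2]>lo)&(P[:,2]<hi)]; print(lo,len(b), b.mean(0) if len(b) else '')
    if r and len(b)>20:
        f=least_squares(lambda c:np.hypot(b[:,0]-c[0],b[:,1]-c[1])-r,b[:,:2].mean(0)); print(f.x,np.abs(f.fun).max())
```

```text
15419 0.1730227997605723 0.3422295921724683
0.213 1366 [ 0.48702606 -0.29107462  0.21944265]
[ 0.48801552 -0.3053052 ] 0.0007639918471901014
0.177 409 [ 0.48691512 -0.28661454  0.18099794]
[ 0.48758691 -0.30565857] 0.0011811388742231088
0.2 97 [ 0.4874118  -0.2949165   0.20069398]
0.25 1109 [ 0.48824682 -0.30401642  0.25338651]
```

```bash
python3 - <<'E'
from h import *
o=down(np.radians(-77.9)); h=np.array([.5061,.1436])
move_l([.4877,-.3058,.275],feed=.2)
movep([*h,.275],o); move_l([*h,.225],feed=.1); hold(.2); s=observe(); print(s["eef_pos"].round(4),s["ft_force"].round(2),s["time_s"]); snap("wrist","i"); snap("scene","i")
E
python3 - <<'E'
from h import *
p=load("scenei")[0]; cv2.imwrite("pics/c4.png",cv2.resize(p[150:290,290:420],None,fx=4,fy=4,interpolation=cv2.INTER_CUBIC)[:,:,::-1])
E
```

```text
[0.5067 0.1437 0.226 ] [ 0.24 -0.25 -0.88] 12.375
```

View pics/c4.png

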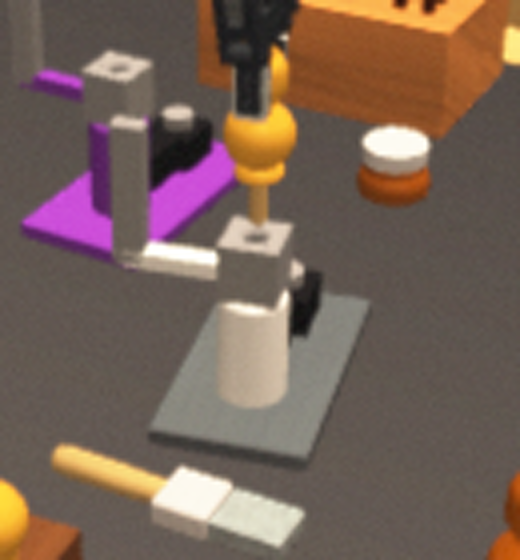

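View pics/wristi.png

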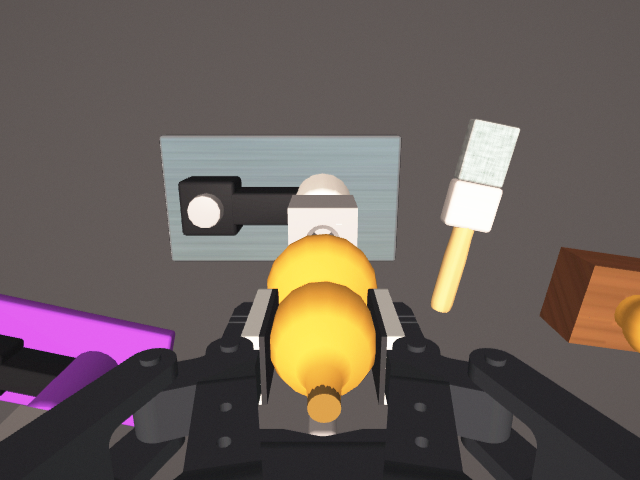

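The dowel tip at crop (258,222) hangs directly over the hole at (256,238). I'll insert it under a force guard.

Run:
```python
from h import *
h=[.5061,.1436]
for z in (.205,.192,.1845):
    hit=move_l([*h,z],feed=.05,max_force=8); s=observe(); print(z,hit,s["eef_pos"].round(4),s["ft_force"].round(2),s["time_s"])
    if hit: break
```

```text
0.205 False [0.5059 0.1436 0.2045] [-0.5   0.62 -0.46] 13.025
0.192 False [0.5058 0.1436 0.1914] [ 0.34 -0.76 -0.62] 13.4333
0.1845 False [0.5058 0.1436 0.184 ] [ 0.11  0.44 -1.82] 13.7333
```

Run:
```python
from h import *
h=[.5061,.1436]
hit=move_l([*h,.176],feed=.02,max_force=8); hold(.1); s=observe(); print(hit,s["eef_pos"].round(4),s["ft_force"].round(2),s["time_s"])
snap("scene","j"); p=load("scenej")[0]; cv2.imwrite("pics/c5.png",cv2.resize(p[150:290,290:420],None,fx=4,fy=4,interpolation=cv2.INTER_CUBIC)[:,:,::-1])
```

```text
True [0.5068 0.1437 0.1805] [-0.32 -0.93  4.96] 14.1667
```

View pics/c5.png

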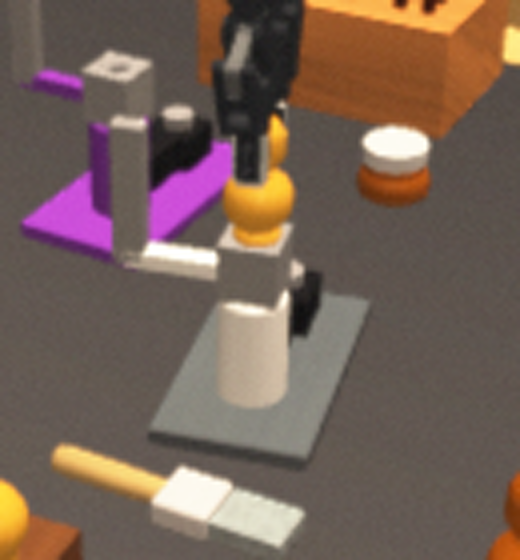

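The contact came exactly at the expected home height, TCP 0.1805 against a predicted 0.1806, and the collar sits on the head. I'll release and check.

Run:
```python
from h import *
h=np.array([.5061,.1436])
gripper_to(.085); move_l([*h,.30],feed=.2)
movep([.478,.13,.32],down(np.radians(-77.9))); hold(.2); snap("wrist","k"); print(observe()["time_s"])
p,d,K,T=load("wristk"); W=cloud(d,K,T)
from scipy.optimize import least_squares
hsv=cv2.cvtColor(p,cv2.COLOR_RGB2HSV)
Y=(hsv[...,0]>12)&(hsv[...,0]<35)&(hsv[...,1]>120)&(np.hypot(W[...,0]-h[0],W[...,1]-h[1])<.04)&(W[...,2]>.12)&(W[...,2]<.25)
P=W[Y]; print("top",np.percentile(P[:,2],99.5))
for lo,hi,r in((.195,.206,.017),(.158,.164,.023)):
    b=P[(P[:,2]>lo)&(P[:,2]<hi)]; f=least_squares(lambda c:np.hypot(b[:,0]-c[0],b[:,1]-c[1])-r,h); print(len(b),f.x,np.abs(f.fun).max())
```

```text
16.0583
top 0.23604959311913878
69 [0.5068742  0.14429087] 0.0003245647689640134
50 [0.50647755 0.1442036 ] 0.000583524814275805
```

View pics/wristk.png

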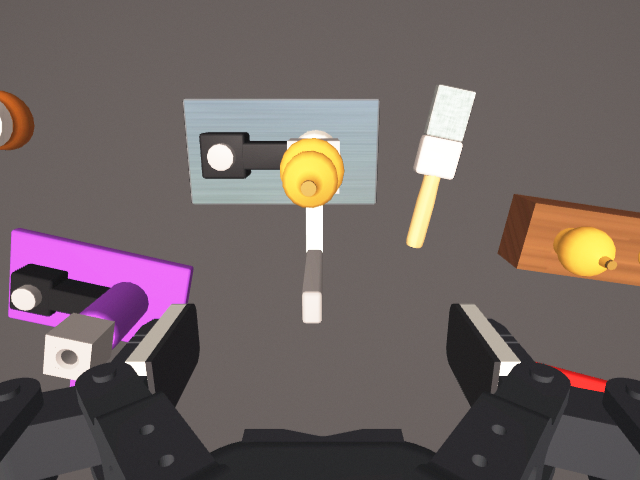

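The gourd stands home, with its stem top at 0.236 against 0.235 expected, upright within about 0.5 mm. Now I'll press the button.

Run:
```python
from h import *
o=down(np.radians(12.1)); b=np.array([.4874,.2312])+.0015*np.array([-.21,.978])
movep([*b,.28],o); gripper_to(0.,f_grip=30); move_l([*b,.065],feed=.15); hold(.15); s=observe(); print(s["eef_pos"].round(4),s["ft_force"].round(2),s["opening"])
for z,f in((.053,9),(.0465,15)):
    hit=move_l([*b,z],feed=.02,max_force=f); s=observe(); print(hit,s["eef_pos"].round(4),s["ft_force"].round(2),s["time_s"])
```

```text
[0.4877 0.2329 0.0658] [-0.27  0.38 -0.31] 0.00023494302424564872
False [0.4869 0.2326 0.0528] [ 0.5   0.28 -0.59] 20.5583
True [0.487  0.2326 0.0489] [-3.3  -2.47  9.18] 20.875
```

Run:
```python
from h import *
b=np.array([.4874,.2312])+.0015*np.array([-.21,.978])
hit=move_l([*b,.045],feed=.02,max_force=14); s=observe(); print(hit,s["eef_pos"].round(4),s["ft_force"].round(2),s["time_s"])
move_l([*b,.28],feed=.2)
movep([.478,.13,.32],down(np.radians(-77.9))); gripper_to(.085); hold(.2); snap("wrist","m"); print(observe()["time_s"])
p,d,K,T=load("wristm"); W=cloud(d,K,T)
m=(np.hypot(W[...,0]-.4874,W[...,1]-.2312)<.009); print("btn z",np.median(W[m][:,2]), m.sum())
p,d,K,T=load("wristk"); W=cloud(d,K,T)
m=(np.hypot(W[...,0]-.4874,W[...,1]-.2312)<.009); print("btn before z",np.median(W[m][:,2]), m.sum())
```

```text
True [0.4871 0.2327 0.0488] [-4.21 -2.17 12.46] 21.0833
24.675
btn z 0.04916559095630102 279
btn before z 0.05727382291311356 286
```

View pics/wristm.png

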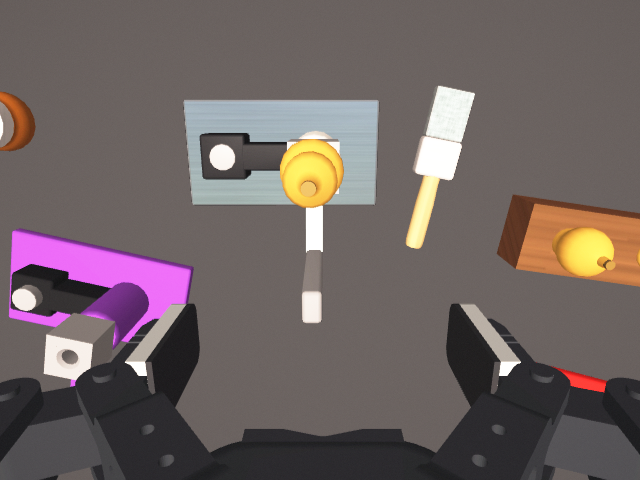

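The button is down 8.1 mm (depth reading 0.0573 to 0.0492), so it's fully pressed. The gourd is undisturbed. Next I'll grip the handle.

Run:
```python
from h import *
o=down(np.radians(-77.9)); b=[.4232,.1258]
movep([*b,.25],o); move_l([*b,.163],feed=.12,max_force=10); hold(.1); s=observe(); print(s["eef_pos"].round(4),s["ft_force"].round(2),s["opening"])
gripper_to(0,f_grip=90); hold(.2); s=observe(); print(s["eef_pos"].round(4),s["ft_force"].round(2),s["opening"],s["time_s"])
for z in (.180,.208):
    hit=move_l([*b,z],feed=.04,max_force=20); hold(.1); s=observe(); print(z,hit,s["eef_pos"].round(4),s["ft_force"].round(2),s["opening"],s["time_s"])
    if hit: break
```

```text
[0.4241 0.1259 0.1642] [ 0.29 -0.2   0.2 ] 0.08534142677144183
[0.4232 0.1259 0.1632] [-2.3  -0.65  3.97] 0.013043262158819761 26.95
0.18 False [0.4231 0.1258 0.18  ] [ 0.97  0.55 -2.78] 0.012941167458487607 27.625
0.208 False [0.4232 0.1258 0.208 ] [ 0.06  1.28 -3.08] 0.013160211337183855 28.575
```

Run:
```python
from h import *
b=[.4232,.1258]
for z,f in ((.230,20),(.250,20),(.258,16)):
    hit=move_l([*b,z],feed=.04 if z<.255 else .015,max_force=f); hold(.1); s=observe(); print(z,hit,s["eef_pos"].round(4),s["ft_force"].round(2),s["opening"],s["time_s"])
    if hit: break
hold(.3); snap("wrist","n"); snap("scene","n"); s=observe(); print(s["eef_pos"].round(4),s["ft_force"].round(2))
p=load("scenen")[0]; cv2.imwrite("pics/c6.png",cv2.resize(p[130:290,280:420],None,fx=3.5,fy=3.5,interpolation=cv2.INTER_CUBIC)[:,:,::-1])
```

```text
0.23 False [0.4232 0.1258 0.2303] [ 0.72  0.09 -2.78] 0.012968320515736239 29.375
0.25 False [0.4232 0.1258 0.2503] [ 0.78  1.23 -2.33] 0.012892239529638517 30.125
0.258 True [0.4229 0.1258 0.2524] [ 3.53 -0.28 -2.07] 0.012836730031926742 30.6167
[0.4227 0.1259 0.2519] [ 5.82 -0.01 -3.2 ]
```

View pics/c6.png

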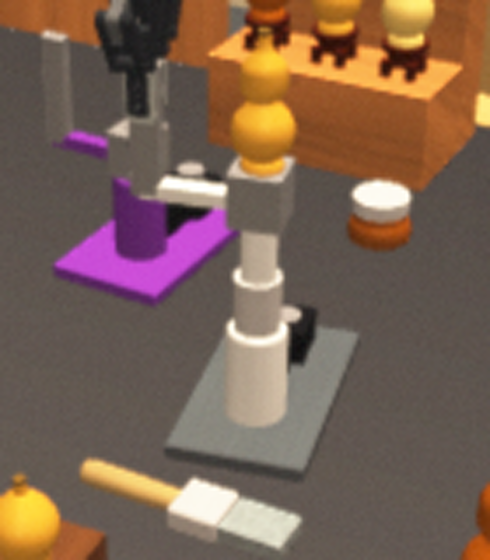

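View pics/wristn.png

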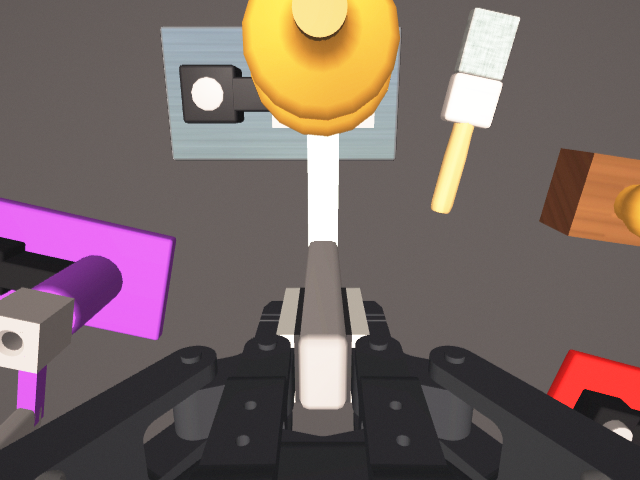

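Both sections are out, with the gourd upright on the head. The rise reads 88.7 mm, so I'll check the head height by depth.

```bash
cat > chk.py <<'E'
from h import *
def chk(t):
    p,d,K,T=load("wrist"+t); W=cloud(d,K,T)
    y=np.radians(12.1); R=np.array([[np.cos(y),np.sin(y)],[-np.sin(y),np.cos(y)]]); L=(W[...,:2]-[.5061,.1436])@R.T
    def md(m): return np.median(W[m][:,2]).round(4),int(m.sum())
    print("head z",md((L[...,0]>-.018)&(L[...,0]<.0)&(abs(L[...,1])>.012)&(abs(L[...,1])<.018)&(W[...,2]>.2)&(W[...,2]<.235)))
    print("bar top z",md((abs(L[...,0]+.085)<.009)&(abs(L[...,1])<.005)&(W[...,2]>.27)), "arm top", md((L[...,0]<-.03)&(L[...,0]>-.06)&(abs(L[...,1])<.004)&(W[...,2]>.17)&(W[...,2]<.23)))
    m=(np.hypot(L[...,0],L[...,1])<.04)&(W[...,2]>.3); print("stem z",md(m))
E
python3 -c "
from chk import *
chk('n')"
```

```text
head z (np.float64(0.223), 28)
bar top z (np.float64(0.293), 2012) arm top (np.float64(0.201), 1130)
stem z (np.float64(0.3072), 14642)
```

It is about 1 mm short: the arm relaxed after the impact with the stop. I'll pull on gently for a steady pull against the stop.

Run:
```python
from chk import *
b=[.4232,.1258]
for z in (.2528,.2535,.2542):
    hit=move_l([*b,z],feed=.01,max_force=30); hold(.3); s=observe(); print(z,hit,s["eef_pos"].round(4),s["ft_force"].round(2),s["opening"],s["time_s"])
    if s["ft_force"][2]<-15: break
snap("wrist","o"); chk("o")
```

```text
0.2528 False [0.423  0.1258 0.2526] [ 4.11  0.62 -5.13] 0.013007069313738934 31.6167
0.2535 False [0.4231 0.1258 0.2533] [ 3.11  1.8  -4.91] 0.013000022535449457 32.1667
0.2542 False [0.423  0.1258 0.2534] [  4.32   1.7  -10.34] 0.013054501947727703 32.7167
head z (np.float64(0.2242), 26)
bar top z (np.float64(0.2943), 1993) arm top (np.float64(0.2023), 1154)
stem z (np.float64(0.3081), 15437)
```

Run:
```python
from chk import *
b=[.4232,.1258]
hit=move_l([*b,.2552],feed=.01,max_force=30)
for i in range(3):
    hold(.5); s=observe(); print(hit,s["eef_pos"].round(4),s["ft_force"].round(2),s["opening"],s["time_s"])
snap("wrist","q"); chk("q"); snap("scene","q"); snap("top","q")
p=load("sceneq")[0]; cv2.imwrite("pics/c7.png",cv2.resize(p[130:390,200:460],None,fx=2.2,fy=2.2,interpolation=cv2.INTER_CUBIC)[:,:,::-1])
```

```text
False [0.423  0.1258 0.2534] [  8.48   2.45 -15.85] 0.012940678946742569 33.5167
False [0.423  0.1258 0.2534] [  7.04   1.8  -15.47] 0.012581586667244116 34.0167
False [0.423  0.1258 0.2534] [  7.95   2.58 -15.35] 0.012982358836049313 34.5167
head z (np.float64(0.2245), 26)
bar top z (np.float64(0.2943), 2011) arm top (np.float64(0.2024), 1147)
stem z (np.float64(0.3081), 15445)
```

View pics/c7.png

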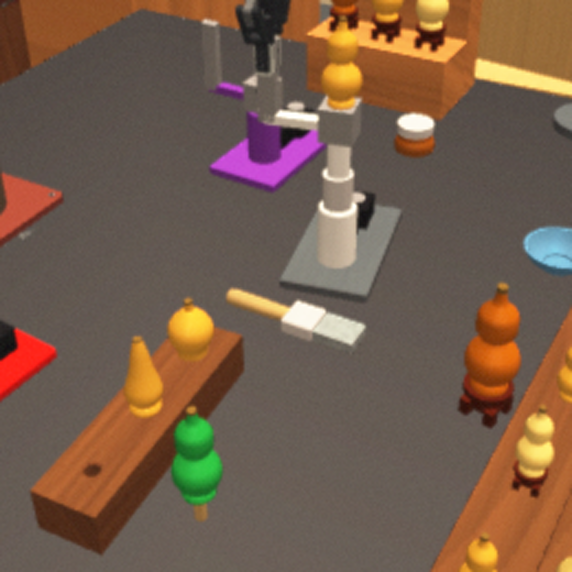

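The post is held steadily at its second stop: the arm no longer follows further upward commands, and the pull is about 15 N. The gourd is home and upright, and the other goods are where they were. I'm handing it in.

```bash
python3 -c "
from plant import *
job_done()"
```

```text
the job is handed in; nothing more can be done
```

I took the two-bulbed gourd from the rack's end hole and slid its dowel home in the grey post. Then I pressed the release button and pulled the handle up past the first stop to the second. I handed it in at about 34.7 s with the handle still gripped and pulled up.

- **Gourd home:** contact came at TCP height 0.1805, against 0.1806 predicted. After I let go, the stem top was at 0.236 (0.235 expected), and the gourd stood upright within about 0.5 mm.
- **Button:** its top dropped 8.1 mm by depth reading (0.0573 to 0.0492), so it is fully down.
- **Second stop:** the final head top was 0.2245 (0.224 expected), the bar top 0.2943 (0.294 expected), and the TCP rise was 90.2 mm. The pull was steady at about 15 N.
- **Other goods:** the last scene picture shows nothing else disturbed.

**Check that disagreed:** my first pull stopped on a force spike and settled about 1 mm short of the stop. I pulled on until the height stopped rising and the force went up instead.

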